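Ready the vials for capping: rack the last one, tip the caps to the corner and hold

ROBOT

A 6-joint arm with a two-finger parallel gripper is mounted at the origin on the work surface. World frame = base frame: x ahead of the robot, y to its left, z up, the work surface at z = 0. Lengths are in m, angles in rad, forces in N, time in s.
With the tool pointing down it reaches from about 0.3 to 0.75 m from the base axis. Payload 8.5 kg.
Tool frame: the origin (TCP) lies midway between the tips of the shut fingers; the grasp point (between the pads) lies 19 mm behind it; x points along the fingers, y is the direction in which the jaws open and shut, and the axes are right-handed (so a half turn about x gives the same grasp; the last joint's range is limited). The gripper opens to 88 mm and grips with 3 to 60 N. Pads are 18 mm wide; open, the fingers measure 123 mm over their backs; the gripper's body (75 mm by 187 mm) begins 45 mm behind the grasp point.
Start: joints at [0.922, 0.381, 1.297, -0, 1.464, -0.215], TCP at [0.231, 0.499, 0.239] pointing down, gripper open.
Joint ranges: [-3.11, 3.11], [-0.89, 2.33], [0.22, 2.48], [-1.42, 4.56], [0.17, 2.85], [-2.88, 2.88]. Speed limits (rad/s): [2.39, 2.39, 3.14, 3.14, 3.14, 3.14].

INTERFACE

Orientations are given as a unit quaternion [w, x, y, z].
In Python, from rig import * gives the robot as it stands.
- The arm moves only by the tool carry_out, never from a script. Its argument "moves" is a list of rows, each a list of 5 numbers: the shift along the tool's x, y, z in cm, then the turn about the tool's x in degrees, then the opening, from 0 (shut) to 1 (fully open). A call has 1 to 5 rows; each row is the pose to reach, as a shift and turn from the pose measured when the call began, along the tool's axes at that moment; what a row does not reach only later rows make up. A row lasts 1/8 s, in which the tool goes at most 62.5 mm and 10.7 degrees, less where a joint would pass 70% of its speed; a pose out of reach is approached as far as the arm can. A call with a gripper value outside its range is refused whole. The fingers move at their own pace and stop on an object; "squeeze" is the grip in N (left out, the last holds). Time passes only in rows, so rows that repeat a pose let the fingers close. It gives the time, the measured TCP pose, the force and the opening at its end, in the units of the state.
- sense(): the state, without advancing time (a new reading comes with each control period).
- grab_frame(name): name is "side" or "top" or "wrist"; returns the picture (480x640x3 uint8, red, green, blue); there is no depth.
- get_calibration(name): a dict with "K" (3x3 intrinsics, pixels), "k1" (the pictures are not rectified: a ray, as slopes to the right and down, at radius r is drawn at 1 + k1 r^2 times it, then the intrinsics apply), "origin" and "orientation" of the camera in the world; the wrist camera has in their place "hand_eye" (4x4, takes a point from camera to tool coordinates, whose origin is the TCP and whose axes are the tool frame's). Camera axes: x right, y down, z forward; pixel columns grow to the right and rows downward; lengths in m; the calibration is good to about 2 mm. A picture is of the moment at which its call begins: read the wrist's pose just before it. get_calibration takes no time and is no camera call.
- hand_in(): hands the job in, once; it reports no verdict.
The state is a dict: "time": time; "qpos": joint angles; "joint_velocities": joint speeds; "effort": joint torques, N m; "position": TCP position; "tcp_rot": TCP orientation; "wrist_force": force on the tool from outside, world axes, zero at the start; "moment": the same for the moment, N m; "grip_width": finger opening in m.
Only numpy, scipy, OpenCV 4.12 (cv2) and the standard library are available. Lean on these libraries where they do the work, as an engineer would, in place of code of your own. Each camera call takes 0.05 s, during which the arm holds its last target.

TASK

Get these vials ready for capping: stand the loose amber vial upright, fully down, in an empty hole of the white rack and let go of it. Then take the blue tote by its rim and tip it, keeping its low corner down at the bench, until all four white caps have slid together into its near corner (the robot's side) on the side where the rack stands, and finish while still holding it tilted there so the caps can be picked out. The caps must stay in the tote, only the gripper may prop it up, and the jar, the bottle, the beaker and the vials already racked are left alone.

Things in the scene. Friction and masses are not known exactly. Their poses are not given: they have to be found in the camera images.
- vial: The loose vial: empty amber glass, open at the top, standing upright on the bench on the side of the tote away from the rack. 28 mm diameter, 95 mm tall overall; the straight body is 78 mm tall, above it a neck 23 mm wide. About 30 g. Origin: centre of the underside; z points to the mouth.
- rack: White plastic vial rack, 180 (x) x 56 (y) x 45 mm tall, fixed, left (+y) or right (-y) of the tote. Four holes in a row along x at -63, -21, +21, +63 mm: 31 mm wide, 35 mm deep (floor 10 mm above the bench), 2 mm chamfer. The first two (robot's side) are empty, the others hold vials standing up to 105 mm above the bench. Origin: centre of the underside.
- hole_a (a point): Centre of the mouth of the empty rack hole nearest the robot (rack x = -63 mm), 45 mm above the bench.
- hole_b (a point): Centre of the mouth of the second empty rack hole (rack x = -21 mm), 45 mm above the bench.
- rack_vial1: A vial like the loose one, already standing in the third rack hole. Leave it alone. Origin: centre of the underside.
- rack_vial2: A vial like the loose one, already standing in the fourth rack hole. Leave it alone. Origin: centre of the underside.
- tote: Blue open plastic tote, loose, about 0.35 kg. Walls 160 (x) x 220 (y) mm outside, 60 mm tall; walls and floor 4 mm thick; 176 x 236 mm over the rim that runs all round the top (see rim_far). Origin: centre of the underside; x points away from the robot (turned up to 0.25 rad), y to the robot's left, z up when level. Bottom corners at x = +-80, y = +-110 mm.
- rim_far (a point): Middle of the far rim of the tote, on its top face (tote x = +82, y = 0, z = 60 mm). The rim is 10 mm tall and 12 mm across from the inner wall face to its outer edge (it stands out 8 mm beyond the wall); anywhere along its length it can be pinched from above, one finger inside the tote and one outside.
- corner_left (a point): Inner floor corner of the tote at its near left (tote x = -76, y = +106, z = 4 mm). The caps belong here when the rack stands to the left (+y) of the tote.
- corner_right (a point): Inner floor corner of the tote at its near right (tote x = -76, y = -106, z = 4 mm). The caps belong here when the rack stands to the right (-y) of the tote.
- cap1: White plastic screw cap, a disc 26 mm diameter, 12 mm high, 10 g, loose and flat on the tote's floor in its far half; slides on the tote's floor when this is tilted by about 10 to 14 degrees; on into a corner, rubbing along a wall, it needs up to 25 degrees and a second or two. Origin: centre of the underside.
- cap2: A second cap, the same, lying open side up.
- cap3: A third cap, like the first.
- cap4: A fourth cap, like the second.
- amber_jar: Bystander: amber glass jar with white lid, 60 mm diameter, 85 mm tall, beyond the tote. Origin: centre of the underside.
- reagent_bottle: Bystander: clear glass bottle with orange cap, 56 mm diameter, 98 mm tall, beyond the tote. Origin: centre of the underside.
- beaker: Bystander: glass beaker, 60 mm across the rim, 70 mm tall, beyond the tote. Origin: centre of the underside.
- tote_floor (a point): Centre of the tote's inner floor, 4 mm above its underside.

How it is judged:
On the way, in this order (a step that is already met when the one before it is completed fails the run):
1. the loose vial stands upright, fully down in an empty hole of the rack, and is released (((height (world z) of vial below 0.016 m and horizontal distance between vial and hole_a below 0.008 m and angle between vial's own z axis and vertical below 0.15 rad) or (height (world z) of vial below 0.016 m and horizontal distance between vial and hole_b below 0.008 m and angle between vial's own z axis and vertical below 0.15 rad)) and contact force between the fingers and vial below 0.1 N), for 0.2 s.
2. the tote is held tilted by the gripper and all four caps lie together in its near corner on the rack's side (((y of rack in the frame of tote above 0 m and distance between each of cap1, cap2, cap3, cap4 and corner_left below 0.085 m and height (world z) of corner_left below 0.03 m) or (y of rack in the frame of tote below 0 m and distance between each of cap1, cap2, cap3, cap4 and corner_right below 0.085 m and height (world z) of corner_right below 0.03 m)) and angle between tote's own z axis and vertical between 0.2 and 1 rad and contact force between the fingers and tote above 0.5 N), for 0.2 s.
At the end, for the whole second after the job is handed in: Vial upright on the floor of an empty hole, released; racked vials still in theirs. Gripper holds the tote still at 0.2 to 1.0 rad, low corner (near, rack side) within 30 mm of the bench; all caps at rest within 85 mm of that inner corner; tote leans on no rack, vial or bystander (all of step 1 and all of step 2 and height (world z) of each of rack_vial1, rack_vial2 below 0.016 m and angle between each of rack_vial1, rack_vial2's own z axis and vertical below 0.15 rad and distance of each of rack_vial1, rack_vial2 from where it was at the start of the episode below 0.03 m and linear speed of tote below 0.03 m/s and linear speed of each of cap1, cap2, cap3, cap4 below 0.05 m/s and contact force between tote and rack below 0.3 N and contact force between tote and vial below 0.3 N and contact force between tote and amber_jar below 0.3 N and contact force between tote and reagent_bottle below 0.3 N and contact force between tote and beaker below 0.3 N); the arm keeps its last pose, push and grip.
It fails at once if a cap leaves the tote (distance between any of cap1, cap2, cap3, cap4 and tote_floor above 0.17 m).
It fails at once if a bystander (jar, bottle, beaker) is shifted by more than 30 mm or tipped (distance of any of amber_jar, reagent_bottle, beaker from where it was at the start of the episode above 0.03 m or angle between any of amber_jar, reagent_bottle, beaker's own z axis and vertical above 0.3 rad).
It fails at once if a vial that was already racked is lifted or knocked out of its hole (distance of any of rack_vial1, rack_vial2 from where it was at the start of the episode above 0.03 m).
It also fails if it takes over 58 s, if anything falls off the work surface, if the arm or the gripper's body presses on something with over 40 N, if the wrist force passes 120 N, or if a joint passes its speed limit or range.

## Working session

There is one attempt and no reset: what is moved stays moved. The work goes in short steps, Python scripts to look and compute and a tool call to move; the robot and the scene stay as the last step left them, time stands still between calls to the robot, and variables do not carry over. Pictures are saved under pics/ and viewed, and the job is handed in when it is done.

Besides the shell and the picture viewer there is one more tool, called after "Emit:" as name([rows], argument=value, ...), one row to a line, values as JSON. carry_out: Moves the arm, as the interface text tells. Its arguments: {"type":"object","properties":{"moves":{"type":"array","items":{"type":"array","items":{"type":"number"}}},"squeeze":{"type":"number"}},"required":["moves"]}

```bash
ls; mkdir -p pics
python3 - <<'E'
from rig import *
import cv2
s=sense(); print(s)
for n in ["side","top","wrist"]:
    c=get_calibration(n); print(n,c)
    f=grab_frame(n); cv2.imwrite(f"pics/{n}0.png",f[:,:,::-1])
E
```

```text
pics
{'time': 0.0, 'qpos': array([ 9.21710649e-01,  3.81191300e-01,  1.29823020e+00,  1.00063646e-06,
        1.46359563e+00, -2.15304216e-01]), 'joint_velocities': array([ 4.31912601e-04,  1.10203963e-03,  4.15718010e-05,  7.54013509e-04,
        3.25457805e-04, -2.09543878e-04]), 'effort': array([-9.82624479e-04, -4.37936497e+01, -2.24557793e+01,  7.13101448e-02,
        3.53600434e-02, -1.08971904e-04]), 'position': array([0.23100432, 0.49883806, 0.2381506 ]), 'tcp_rot': array([ 0.69032871,  0.15170814,  0.69075125, -0.15262248]), 'wrist_force': array([ 0.07576578, -0.54155403,  0.57143434]), 'moment': array([ 0.036467  , -0.02066135, -0.00957723]), 'grip_width': 0.08839842368153075}
side {'K': array([[447.70557556,   0.        , 318.25148087],
       [  0.        , 447.70557556, 236.78496579],
       [  0.        ,   0.        ,   1.        ]]), 'k1': 0.02291742187278903, 'origin': array([0.52622355, 0.78876369, 0.51267091]), 'orientation': array([ 0.02644007, -0.04967134,  0.86246696, -0.50297556])}
top {'K': array([[619.12291923,   0.        , 332.04546638],
       [  0.        , 619.12291923, 237.38382895],
       [  0.        ,   0.        ,   1.        ]]), 'k1': -0.1526090802648712, 'origin': array([ 0.49424206, -0.00912309,  1.39850538]), 'orientation': array([ 0.03453772, -0.70146517,  0.71124676, -0.02969528])}
wrist {'K': array([[374.72090726,   0.        , 319.41211715],
       [  0.        , 374.72090726, 237.88622251],
       [  0.        ,   0.        ,   1.        ]]), 'k1': -0.005099237269853247, 'hand_eye': array([[-6.53074852e-04, -3.02018276e-01,  9.53301911e-01,
        -1.46080431e-01],
       [ 9.99999763e-01, -4.06346839e-04,  5.56330076e-04,
        -5.19688212e-05],
       [ 2.19349368e-04,  9.53302048e-01,  3.02018470e-01,
        -7.85978803e-02],
       [ 0.00000000e+00,  0.00000000e+00,  0.00000000e+00,
         1.00000000e+00]])}
```

View pics/side0.png

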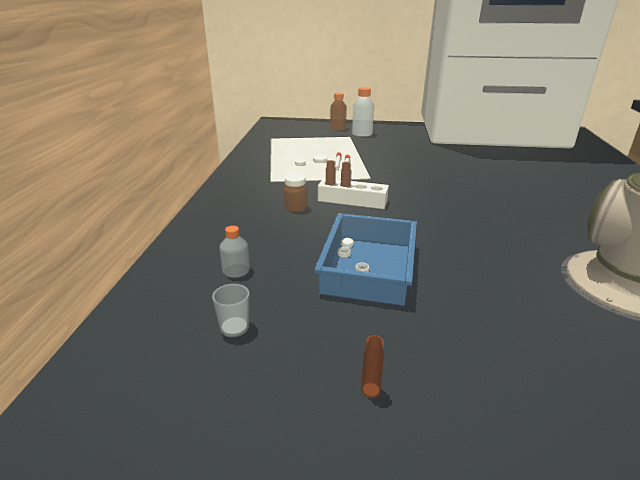

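View pics/top0.png

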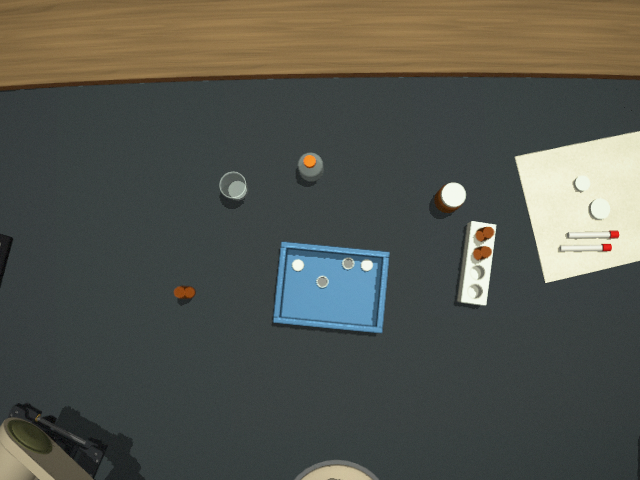

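View pics/wrist0.png

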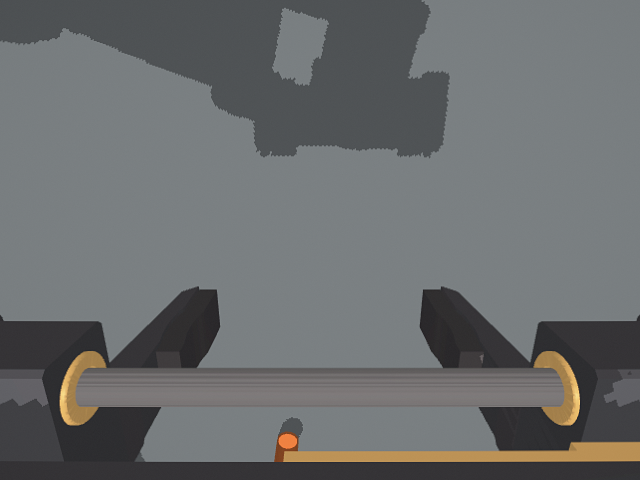

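```bash
cat > h.py <<'E'
from rig import *
import cv2, numpy as np
from scipy.spatial.transform import Rotation as R
def Rq(q): return R.from_quat([q[1],q[2],q[3],q[0]]).as_matrix()
def cam(n,s=None):
    c=get_calibration(n)
    if n=="wrist":
        s=s or sense(); H=np.eye(4);H[:3,:3]=Rq(s['tcp_rot']);H[:3,3]=s['position']
        T=H@np.array(c['hand_eye']); return c['K'],c['k1'],T[:3,3],T[:3,:3]
    return c['K'],c['k1'],np.array(c['origin']),Rq(c['orientation'])
def ray(C,uv):
    K,k1,o,M=C
    p=cv2.undistortPoints(np.array(uv,float).reshape(-1,1,2),K,np.array([k1,0,0,0,0]))[:,0]
    d=np.c_[p,np.ones(len(p))]@M.T
    return o,d
def plane(C,uv,z):
    o,d=ray(C,uv); return o+d*((z-o[2])/d[:,2])[:,None]
def proj(C,P):
    K,k1,o,M=C
    P=(np.array(P,float).reshape(-1,3)-o)@M
    return cv2.projectPoints(P,np.zeros(3),np.zeros(3),K,np.array([k1,0,0,0,0]))[0][:,0]
def tri(Cs,uvs):
    A=np.zeros((3,3));b=np.zeros(3)
    for C,uv in zip(Cs,uvs):
        o,d=ray(C,[uv]);d=d[0]/np.linalg.norm(d[0]);Q=np.eye(3)-np.outer(d,d);A+=Q;b+=Q@o
    return np.linalg.solve(A,b)
E
python3 - <<'E'
import cv2,numpy as np
t=cv2.imread('pics/top0.png');s=cv2.imread('pics/side0.png')
z=lambda im,x,y,w,h,k:cv2.resize(im[y:y+h,x:x+w],None,fx=k,fy=k,interpolation=cv2.INTER_CUBIC)
a=z(t,445,210,65,105,5);b=z(t,160,275,45,35,6);
c=np.zeros((525,600,3),np.uint8);c[:a.shape[0],:a.shape[1]]=a;c[:b.shape[0],327:327+b.shape[1]]=b
cv2.imwrite('pics/z1.png',c)
a=z(s,310,150,85,65,5);b=z(s,350,330,45,75,5)
c=np.zeros((375,700,3),np.uint8);c[:a.shape[0],:a.shape[1]]=a;c[:b.shape[0],430:430+b.shape[1]]=b
cv2.imwrite('pics/z2.png',c)
cv2.imwrite('pics/z3.png',z(t,265,235,135,105,5.5))
E
```

```text
(no output)
```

View pics/z1.png

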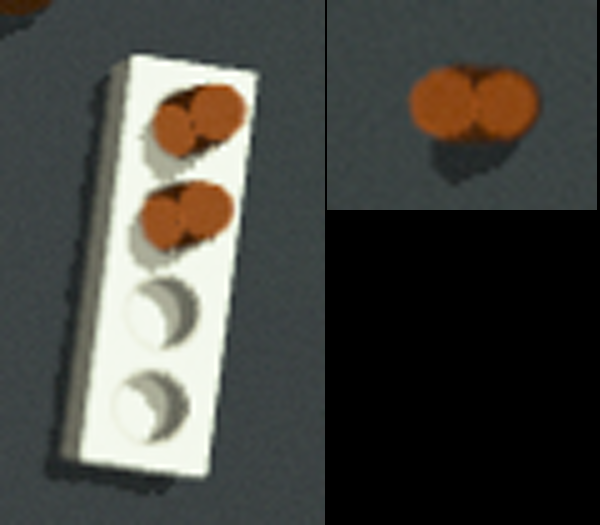

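View pics/z2.png

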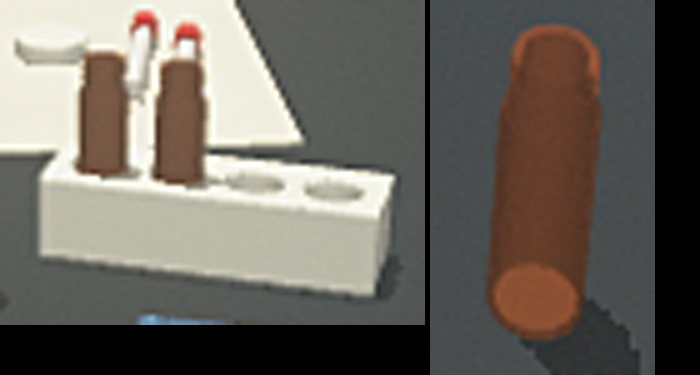

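View pics/z3.png

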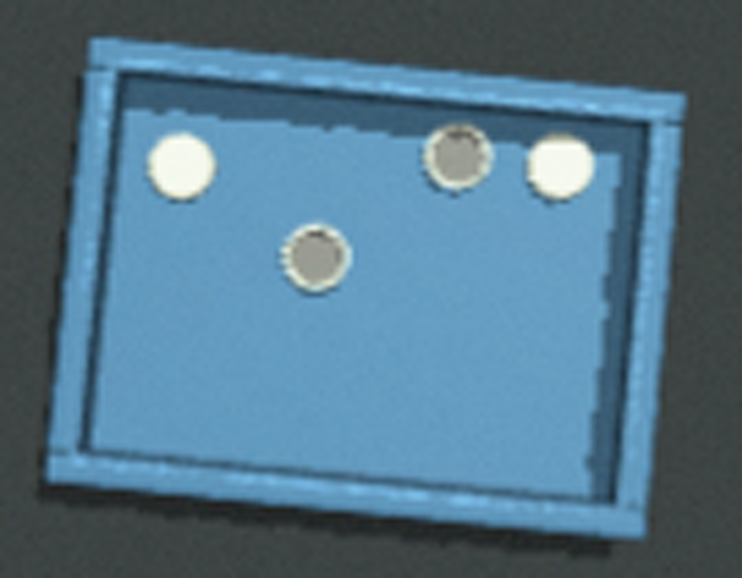

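Run:
```python
from h import *
np.set_printoptions(precision=4,suppress=True)
T=cam('top');S=cam('side')
# px centre conv for resized crops: orig = (x+.5)/k-.5+off
f=lambda x,y,k,ox,oy:((x+.5)/k-.5+ox,(y+.5)/k-.5+oy)
vt=f(440-327,102,6,160,275);vb=f(505-327,104,6,160,275)
print('vial top',plane(T,[vt],.095),'base',plane(T,[vb],0.003))
sb=f(535-430,301,5,350,330); st=f(556-430,45,5,350,330)
print('side base',plane(S,[sb],.003),'top',plane(S,[st],.095))
# rack top corners
cs=[f(x,y,5,445,210) for x,y in [(132,55),(258,72),(209,477),(79,459)]]
P=plane(T,cs,.045);print('rack corners\n',P, np.linalg.norm(P[0]-P[3]),np.linalg.norm(P[0]-P[1]))
for x,y in[(163,314),(151,408)]: print('hole',plane(T,[f(x,y,5,445,210)],.045))
for x,y in[(255,183),(332,190)]: print('hole side',plane(S,[f(x,y,5,310,150)],.045))
c=P.mean(0);ax=(P[0]+P[1]-P[2]-P[3])[:2];ax/=np.linalg.norm(ax)
print('rack c',c,'yaw',np.arctan2(ax[1],ax[0]),'a',c[:2]-.063*ax,'b',c[:2]-.021*ax)
# tote rim outer
cs=[f(x,y,5.5,265,235) for x,y in [(90,37),(686,94),(645,538),(46,483)]]
P=plane(T,cs,.060);print('tote\n',P,np.linalg.norm(P[0]-P[3]),np.linalg.norm(P[0]-P[1]))
c=P.mean(0);ax=(P[0]+P[1]-P[2]-P[3])[:2];ax/=np.linalg.norm(ax);print(c,np.arctan2(ax[1],ax[0]))
for n,p in dict(jar=(453,192),bot=(309,161),beak=(234,188)).items(): print(n,plane(T,[p],.09))
s=sense();M=Rq(s['tcp_rot']);print(M,s['time'],s['position'])
```

```text
vial top [[0.5021 0.3269 0.095 ]] base [[0.5017 0.3255 0.003 ]]
side base [[0.5001 0.329  0.003 ]] top [[0.5001 0.3236 0.095 ]]
rack corners
 [[ 0.6506 -0.3089  0.045 ]
 [ 0.6423 -0.3654  0.045 ]
 [ 0.4638 -0.3374  0.045 ]
 [ 0.4729 -0.2798  0.045 ]] 0.18003715983660312 0.0571566526166708
hole [[ 0.5358 -0.3189  0.045 ]]
hole [[ 0.4946 -0.3124  0.045 ]]
hole side [[ 0.5361 -0.3163  0.045 ]]
hole side [[ 0.4955 -0.3118  0.045 ]]
rack c [ 0.5574 -0.3229  0.045 ] yaw -0.15904169681471542 a [ 0.4952 -0.3129] b [ 0.5367 -0.3196]
tote
 [[ 0.6093  0.1104  0.06  ]
 [ 0.5834 -0.1245  0.06  ]
 [ 0.4097 -0.1051  0.06  ]
 [ 0.4341  0.129   0.06  ]] 0.17613022998125186 0.23629715640460358
[0.5091 0.0025 0.06  ] -0.10873966143930909
jar [[ 0.7077 -0.2621  0.09  ]]
bot [[0.7793 0.0464 0.09  ]]
beak [[0.7232 0.2085 0.09  ]]
[[-0.0006  0.4203  0.9074]
 [-0.0009  0.9074 -0.4203]
 [-1.     -0.001  -0.0002]] 0.15 [0.2311 0.4989 0.2383]
```

Emit:
carry_out([
  [0,-0.8,6,-4,1],
  [0,-1.6,12,-8,1],
  [0,-2.4,17,-12,1],
  [0,-3.2,21,-16,1],
  [0,-3.6,24,-16,1],
])

```text
time: 0.78
position: [0.435, 0.3641, 0.238]
tcp_rot: [0.705, 0.054, 0.705, -0.055]
wrist_force: [0.2, 0.4, 0.1]
grip_width: 0.0881
```

Run:
```python
from h import *
np.set_printoptions(precision=4,suppress=True)
s=sense();W=cam('wrist',s);f=grab_frame('wrist');cv2.imwrite('pics/w1.png',f[:,:,::-1])
print(s['time'],s['position'],Rq(s['tcp_rot']),s['qpos'])
print(proj(W,[[.501,.326,.0],[.501,.326,.095],[.501,.326,.078]]))
```

```text
0.775 [0.435  0.3641 0.238 ] [[-0.0012  0.1544  0.988 ]
 [-0.0012  0.988  -0.1544]
 [-1.     -0.0013 -0.001 ]] [ 0.4885  0.4123  1.2486 -0.0005  1.4823 -0.9273]
[[294.5185 262.3984]
 [287.4157 302.7411]
 [288.9667 293.9301]]
```

View pics/w1.png

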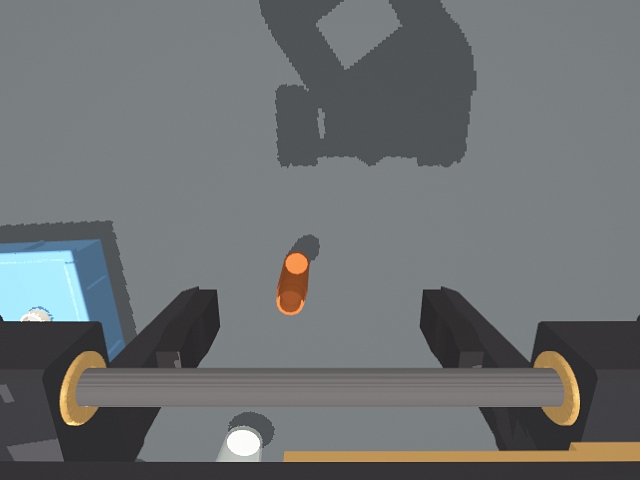

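Emit:
carry_out([
  [2,-1.5,4,0,1],
  [6,-2.5,7.1,0,1],
  [11,-2.5,7.1,0,1],
  [16,-2.5,7.1,0,1],
  [19.4,-2.5,7.1,0,1],
])

```text
time: 1.45
position: [0.5026, 0.3262, 0.0414]
tcp_rot: [0.704, 0.055, 0.706, -0.057]
wrist_force: [1.2, 0.6, -0.2]
grip_width: 0.0879
```

Run:
```python
from h import *
np.set_printoptions(precision=4,suppress=True)
s=sense();print(s['time'],s['position'],s['joint_velocities'])
f=grab_frame('wrist');cv2.imwrite('pics/w2.png',f[:,:,::-1])
```

```text
1.45 [0.5026 0.3262 0.0414] [ 0.0005  0.3355  0.2273 -0.0035 -0.5875  0.0015]
```

View pics/w2.png

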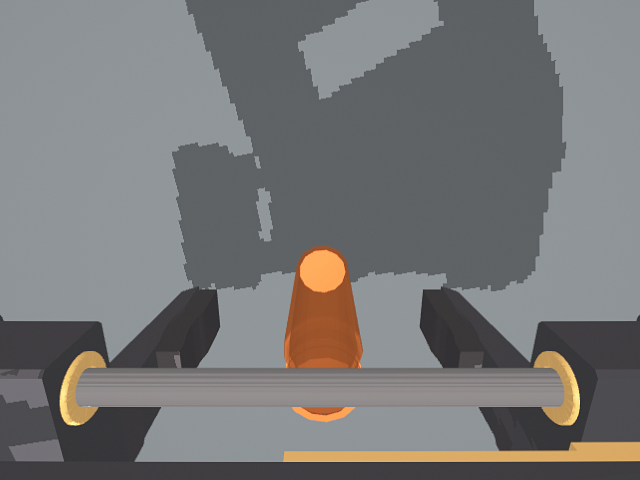

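Emit:
carry_out([
  [0,0,0,0,0.2],
  [0,0,0,0,0.2],
  [0,0,0,0,0.2],
  [0,0,0,0,0.2],
  [0,0,0,0,0.2],
], squeeze=12)

```text
time: 2.12
position: [0.5011, 0.3256, 0.0382]
tcp_rot: [0.702, 0.054, 0.707, -0.058]
wrist_force: [-0.5, 1.1, -0.2]
grip_width: 0.0403
```

Run:
```python
from h import *
np.set_printoptions(precision=4,suppress=True)
s=sense();print(s['time'],s['position'],s['grip_width'])
W=cam('wrist',s);f=grab_frame('wrist');cv2.imwrite('pics/w3.png',f[:,:,::-1])
print(plane(W,[(322,271)],0.003),Rq(s['tcp_rot']))
```

```text
2.125 [0.5011 0.3256 0.0382] 0.04030723600717111
[[0.4981 0.3273 0.003 ]] [[-0.0075  0.1571  0.9876]
 [-0.0049  0.9876 -0.1571]
 [-1.     -0.006  -0.0066]]
```

View pics/w3.png

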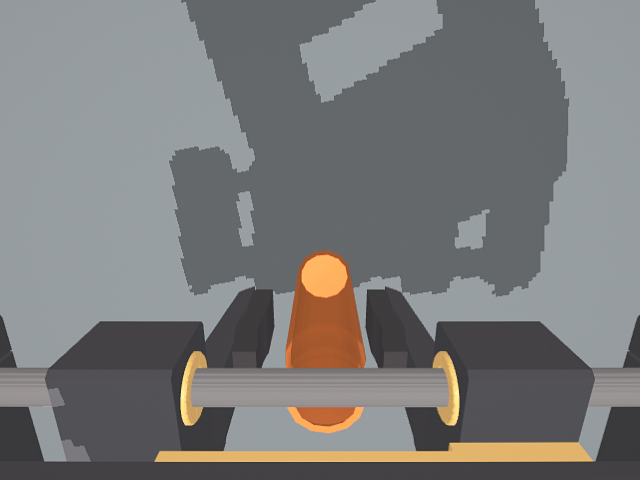

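Emit:
carry_out([
  [-0.7,0,-0.1,0,0.44],
  [-0.7,0,-0.1,0,0.2],
  [-0.7,0,-0.1,0,0.2],
  [-0.7,0,-0.1,0,0.2],
  [-0.7,0,-0.1,0,0.2],
])

```text
time: 2.8
position: [0.5004, 0.3259, 0.0454]
tcp_rot: [0.703, 0.054, 0.707, -0.058]
wrist_force: [-0.9, 0.0, 5.5]
grip_width: 0.0279
```

Run:
```python
from h import *
np.set_printoptions(precision=4,suppress=True)
s=sense();print(s['time'],s['position'],s['grip_width'])
W=cam('wrist',s);f=grab_frame('wrist');cv2.imwrite('pics/w4.png',f[:,:,::-1])
m=f.astype(int);hsv=cv2.cvtColor(f,cv2.COLOR_RGB2HSV)
k=((hsv[:,:,2]>235)&(hsv[:,:,1]>130)&(hsv[:,:,0]<18)).astype(np.uint8);k[310:]=0
n,l,st,c=cv2.connectedComponentsWithStats(k);print(st,c)
i=1+np.argmax(st[1:,4]);uv=c[i];P=plane(W,[uv],0.003)[0];M=Rq(s['tcp_rot']);print(P,M.T@(P-s['position']),M)
```

```text
2.8 [0.5004 0.3259 0.0454] 0.027933185478295593
[[     0      0    640    480 305767]
 [   301    252     44     41   1433]] [[319.4857 239.3482]
 [322.5422 271.8981]]
[0.5009 0.3274 0.003 ] [0.0424 0.0018 0.0005] [[-0.0069  0.1571  0.9876]
 [-0.0046  0.9876 -0.1572]
 [-1.     -0.0056 -0.0061]]
```

View pics/w4.png

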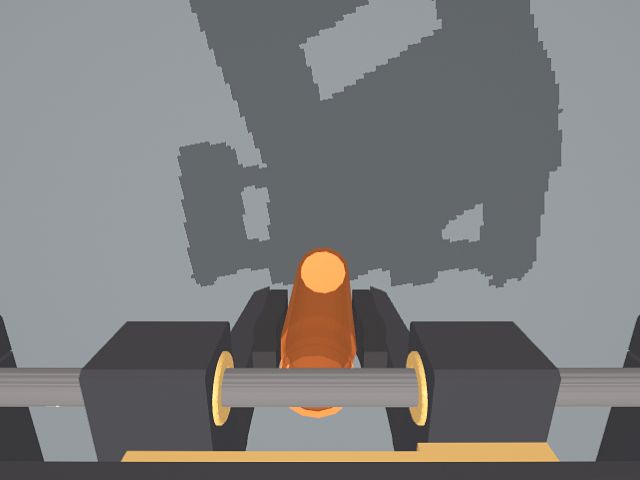

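Emit:
carry_out([
  [-5,0,0,0,0.2],
  [-10,0,0,0,0.2],
  [-12.5,-4,0.6,0,0.2],
  [-12.5,-10,1.5,0,0.2],
  [-12.5,-16,2.4,0,0.2],
], squeeze=15)

```text
time: 3.48
position: [0.4993, 0.1631, 0.171]
tcp_rot: [0.703, 0.054, 0.707, -0.057]
wrist_force: [0.2, -0.3, -0.4]
grip_width: 0.0278
```

Emit:
carry_out([
  [0,-6,0.9,0,0.2],
  [0,-12,1.8,0,0.2],
  [0,-18,2.7,0,0.2],
  [0,-24,3.6,0,0.2],
  [0,-28,4.2,0,0.2],
])

```text
time: 4.1
position: [0.4965, -0.1224, 0.1719]
tcp_rot: [0.702, 0.054, 0.708, -0.058]
wrist_force: [-0.0, 0.8, -0.4]
grip_width: 0.0275
```

Run:
```python
from h import *
np.set_printoptions(precision=4,suppress=True)
s=sense();print(s['time'],s['position'],s['grip_width'],s['qpos'],s['joint_velocities'],Rq(s['tcp_rot']))
```

```text
4.1 [ 0.4965 -0.1224  0.1719] 0.02752046149508927 [-0.4698  0.3782  1.5099 -0.008   1.2588 -1.8794] [-0.5719  0.0976 -0.1625  0.0027  0.065  -0.5782] [[-0.0081  0.158   0.9874]
 [-0.0044  0.9874 -0.158 ]
 [-1.     -0.0057 -0.0073]]
```

Emit:
carry_out([
  [0,-5,2.5,0,0.2],
  [0,-9,4.5,0,0.2],
  [0,-10.8,5.9,0,0.2],
  [0,-10.8,5.9,0,0.2],
])

```text
time: 4.6
position: [0.5376, -0.2393, 0.171]
tcp_rot: [0.702, 0.055, 0.708, -0.058]
wrist_force: [1.2, 0.8, -0.5]
grip_width: 0.0276
```

Run:
```python
from h import *
np.set_printoptions(precision=4,suppress=True)
s=sense();W=cam('wrist',s);f=grab_frame('wrist');cv2.imwrite('pics/w5.png',f[:,:,::-1])
print(s['time'],s['position'],s['joint_velocities'],Rq(s['tcp_rot']))
print(proj(W,[[.495,-.3125,.045],[.536,-.319,.045]]))
```

```text
4.6 [ 0.5376 -0.2393  0.171 ] [ 0.0294 -0.0307  0.0459  0.0055 -0.001   0.008 ] [[-0.0094  0.1596  0.9871]
 [-0.0036  0.9872 -0.1596]
 [-0.9999 -0.005  -0.0087]]
[[212.3757 189.7118]
 [217.0874 243.5237]]
```

View pics/w5.png

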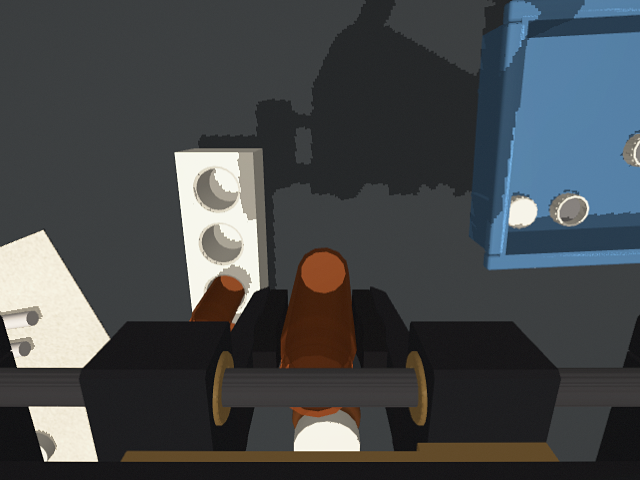

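Run:
```python
import cv2
f=cv2.imread('pics/w5.png')
cv2.imwrite('pics/z5.png',cv2.resize(f[145:270,165:285],None,fx=5,fy=5,interpolation=cv2.INTER_CUBIC)[:600])
```

```text
(no output)
```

View pics/z5.png

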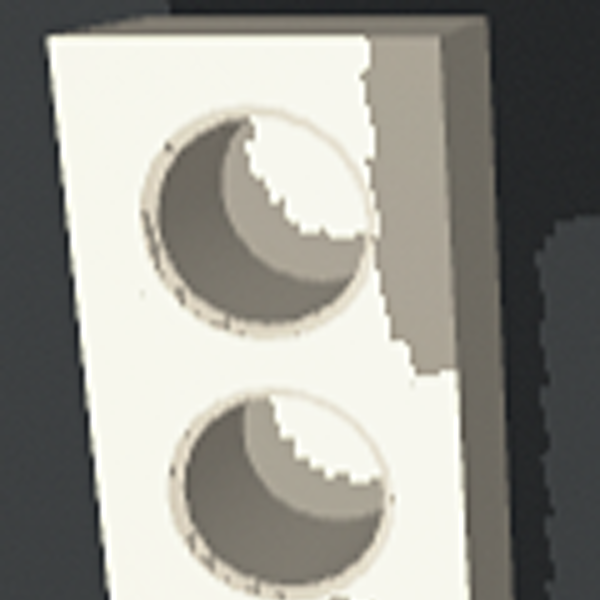

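Run:
```python
from h import *
np.set_printoptions(precision=4,suppress=True)
s=sense();W=cam('wrist',s);M=Rq(s['tcp_rot'])
for uv in[(216.2,188.8),(220.6,243.4)]:
    P=plane(W,[uv],.045)[0];print(P,M.T@(P-s['position']))
# vial base point at its current height (held: tool x ~.0424)
P=plane(W,[(322.5,272)],s['position'][2]-.0424)[0];print('vial base',P,M.T@(P-s['position']))
print(s['time'],s['position'])
```

```text
[ 0.4946 -0.3085  0.045 ] [ 0.1269 -0.0756 -0.0299]
[ 0.5362 -0.3152  0.045 ] [ 0.1265 -0.0756  0.0122]
vial base [ 0.5378 -0.2367  0.1289] [0.0424 0.0018 0.0006]
4.65 [ 0.5373 -0.2382  0.1713]
```

Emit:
carry_out([
  [0,-4,-1.5,0,0.2],
  [2,-7.8,-3,0,0.2],
  [5,-7.8,-3,0,0.2],
  [6.6,-7.8,-3,0,0.2],
  [6.6,-7.8,-3,0,0.2],
])

```text
time: 5.28
position: [0.4946, -0.3094, 0.1053]
tcp_rot: [0.701, 0.055, 0.709, -0.057]
wrist_force: [1.1, -0.5, -0.2]
grip_width: 0.0274
```

Run:
```python
from h import *
np.set_printoptions(precision=4,suppress=True)
s=sense();print(s['time'],s['position'],s['joint_velocities'],s['wrist_force'],Rq(s['tcp_rot']))
W=cam('wrist',s);f=grab_frame('wrist');g=grab_frame('side')
print(proj(W,[[.4948,-.310,.045]]))
o=np.zeros((480,800,3),np.uint8);o[:480,:400]=cv2.resize(f[180:420,220:420],(400,480));o[:480,400:]=cv2.resize(g[140:220,320:387],(400,480),interpolation=cv2.INTER_CUBIC)
cv2.imwrite('pics/w6.png',o[:,:,::-1])
```

```text
5.275 [ 0.4946 -0.3094  0.1053] [ 0.0008 -0.0225 -0.041  -0.001   0.0161 -0.0003] [ 1.0543 -0.4792 -0.2276] [[-0.011   0.1574  0.9875]
 [-0.0018  0.9875 -0.1574]
 [-0.9999 -0.0035 -0.0106]]
[[318.6839 260.7442]]
```

View pics/w6.png

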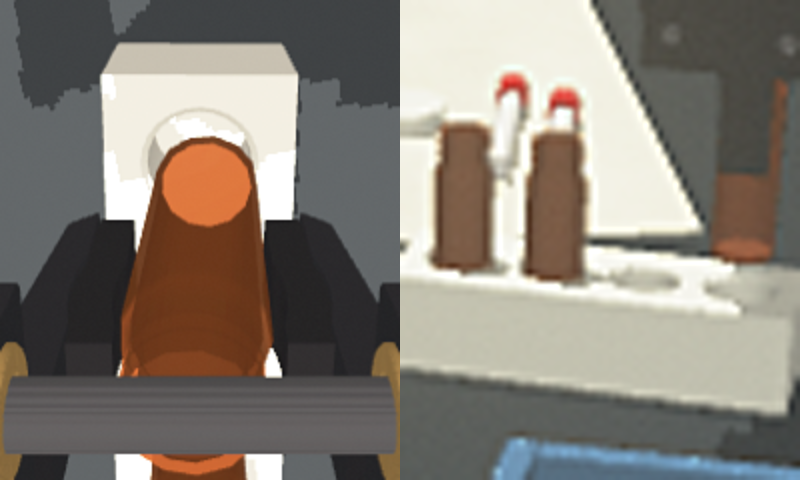

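Run:
```python
from h import *
np.set_printoptions(precision=4,suppress=True)
s=sense();W=cam('wrist',s);M=Rq(s['tcp_rot'])
P=plane(W,[(318.8,262)],.045)[0];print(P,M.T@(P-s['position']))
P=plane(W,[(322.7,272.5)],s['position'][2]-.0424)[0];print(P,M.T@(P-s['position']),s['position'])
```

```text
[ 0.497  -0.3111  0.045 ] [ 0.0618 -0.0002  0.0023]
[ 0.4961 -0.3086  0.0644] [0.0424 0.0019 0.0009] [ 0.4953 -0.3102  0.1068]
```

Emit:
carry_out([
  [0.5,-0.2,0.1,0,0.2],
  [1.2,-0.2,0.1,0,0.2],
  [2,-0.2,0.1,0,0.2],
  [2.6,-0.2,0.1,0,0.2],
  [3.2,-0.2,0.1,0,0.2],
])

```text
time: 6.0
position: [0.4956, -0.3124, 0.0743]
tcp_rot: [0.702, 0.054, 0.708, -0.057]
wrist_force: [-0.5, 0.4, -0.3]
grip_width: 0.0277
```

Emit:
carry_out([
  [0.7,0,0,0,0.2],
  [1.4,0,0,0,0.2],
  [1.9,0,0,0,0.2],
  [2.1,0,0,0,0.2],
  [2.1,0,0,0,0.2],
])

```text
time: 6.62
position: [0.4959, -0.3119, 0.0547]
tcp_rot: [0.702, 0.054, 0.707, -0.057]
wrist_force: [-1.6, 6.9, 14.1]
grip_width: 0.0279
```

Run:
```python
from h import *
np.set_printoptions(precision=4,suppress=True)
s=sense();print(s['time'],s['position'],s['wrist_force'])
W=cam('wrist',s);f=grab_frame('wrist');g=grab_frame('side')
o=np.zeros((480,800,3),np.uint8);o[:480,:400]=cv2.resize(f[180:420,220:420],(400,480));o[:480,400:]=cv2.resize(g[140:220,320:387],(400,480),interpolation=cv2.INTER_CUBIC)
cv2.imwrite('pics/w7.png',o[:,:,::-1])
```

```text
6.625 [ 0.4959 -0.3119  0.0547] [-1.5732  6.9157 14.0501]
```

View pics/w7.png

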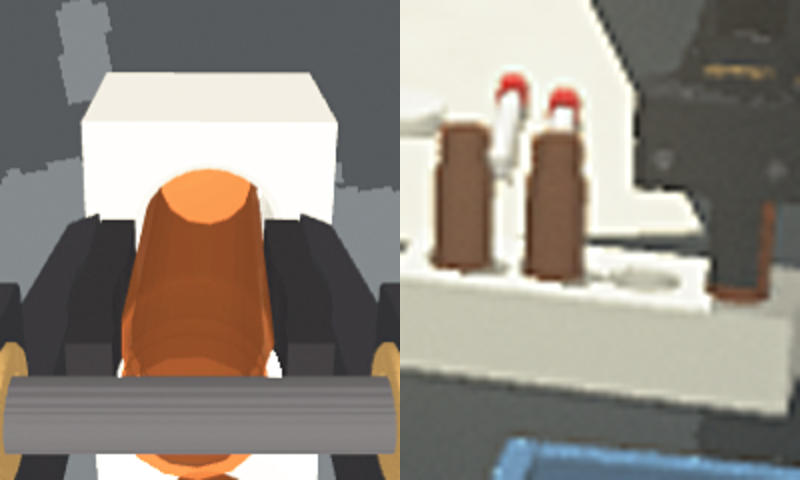

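Emit:
carry_out([
  [0,0.05,0,0,0.5],
  [0,0.05,0,0,0.7],
  [0,0.05,0,0,0.7],
])

```text
time: 7.1
position: [0.496, -0.3116, 0.0545]
tcp_rot: [0.702, 0.054, 0.707, -0.057]
wrist_force: [-0.1, 0.1, 0.1]
grip_width: 0.0551
```

Run:
```python
from h import *
np.set_printoptions(precision=4,suppress=True)
s=sense();print(s['time'],s['position'],s['wrist_force'],s['grip_width'])
f=grab_frame('wrist');g=grab_frame('side')
o=np.zeros((480,800,3),np.uint8);o[:480,:400]=cv2.resize(f[180:420,220:420],(400,480));o[:480,400:]=cv2.resize(g[140:220,320:387],(400,480),interpolation=cv2.INTER_CUBIC)
cv2.imwrite('pics/w8.png',o[:,:,::-1])
```

```text
7.1 [ 0.496  -0.3116  0.0545] [-0.0787  0.1454  0.0898] 0.055104212004628256
```

View pics/w8.png

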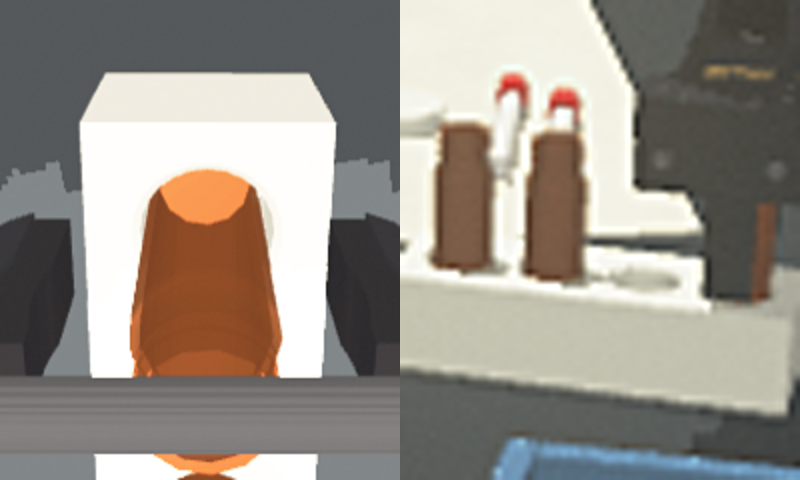

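Emit:
carry_out([
  [-3,0,0,0,0.7],
  [-8,0,0,0,0.7],
  [-13,0,0,0,0.7],
  [-14,3,0.5,8,0.7],
  [-14,8,1,18,0.7],
])

```text
time: 7.82
position: [0.5198, -0.234, 0.195]
tcp_rot: [0.685, 0.166, 0.688, -0.17]
wrist_force: [-0.6, -0.1, 0.7]
grip_width: 0.0616
```

Run:
```python
from h import *
np.set_printoptions(precision=4,suppress=True)
s=sense();print(s['time'],s['position'],s['qpos'],s['tcp_rot'])
g=grab_frame('side')
cv2.imwrite('pics/s9.png',cv2.resize(g[140:220,300:400],(800,600),interpolation=cv2.INTER_CUBIC)[:,:,::-1])
```

```text
7.825 [ 0.5198 -0.234   0.195 ] [-0.6272  0.4509  1.3132 -0.0076  1.3788 -1.7165] [ 0.6854  0.1658  0.6882 -0.1704]
```

View pics/s9.png

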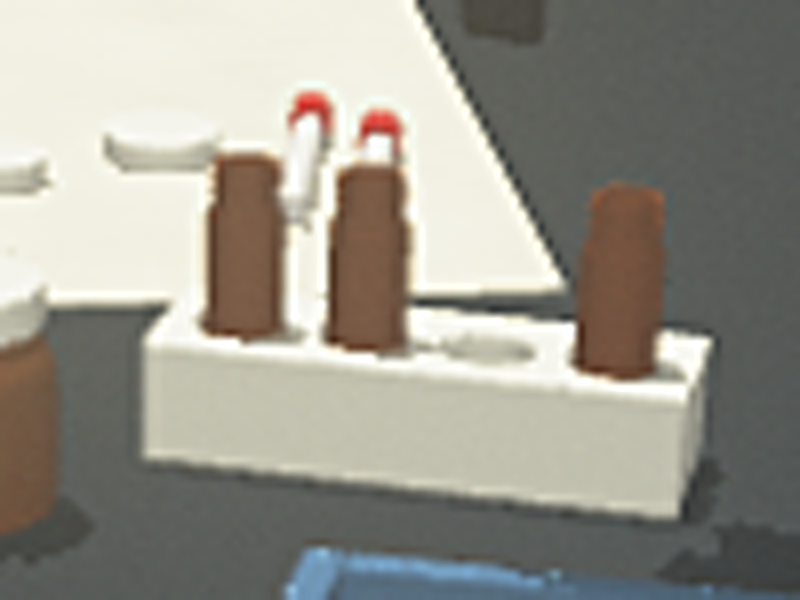

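Emit:
carry_out([
  [0,5,-1.2,10,0.6],
  [0,10.5,-2.5,20,0.6],
  [0,16,-3.8,30.5,0.6],
  [0,22,-5.2,41,0.6],
  [0,27,-6.3,51,0.6],
])

```text
time: 8.5
position: [0.5907, 0.0391, 0.1935]
tcp_rot: [0.548, 0.443, 0.551, -0.447]
wrist_force: [0.3, -0.3, -0.2]
grip_width: 0.0528
```

```bash
cat > st.py <<'E'
from h import *
np.set_printoptions(precision=4,suppress=True)
s=sense();M=Rq(s['tcp_rot']);y=M[:,1]
print('t',s['time'],'p',s['position'],'yaw',np.degrees(np.arctan2(y[1],y[0])),'grip',s['grip_width'],'F',s['wrist_force'])
def go(P,yaw=None):
    d=M.T@(np.array(P)-s['position']);print('delta cm',d*100, 'turn',None if yaw is None else np.degrees(np.arctan2(y[1],y[0]))-yaw)
E
python3 -c "
from st import *
go([.5998,.0781,.16],-6.2)"
```

```text
t 8.5 p [0.5907 0.0391 0.1935] yaw 12.003417448616675 grip 0.05276278381511292 F [ 0.257  -0.2854 -0.2249]
delta cm [ 3.3347  1.7233 -3.6313] turn 18.203417448616676
```

Emit:
carry_out([
  [1.5,1,-2,9,0.6],
  [3,1.7,-3.6,18,0.6],
  [3,1.7,-3.6,18,0.6],
])

```text
time: 8.88
position: [0.5992, 0.0785, 0.1622]
tcp_rot: [-0.472, -0.522, -0.476, 0.527]
wrist_force: [0.8, -0.2, 0.8]
grip_width: 0.0529
```

Run:
```python
from st import *
W=cam('wrist',s);f=grab_frame('wrist');cv2.imwrite('pics/w10.png',f[:,:,::-1])
c=np.array([.5091,.0025]);t=np.array([.9941,-.1085]);n=np.array([.1085,.9941])
P=[list(c+a*t+b*n)+[.06] for a,b in[(88,118),(76,106),(88,-118),(88,85),(76,85),(82,85)]for a,b in [(a/1000,b/1000)]]
print(proj(W,P))
go([.5998,.0781,.16],-6.2)
```

```text
t 8.875 p [0.5992 0.0785 0.1622] yaw -5.789214491599164 grip 0.05291576159674554 F [ 0.8214 -0.2277  0.802 ]
[[331.4944 190.7978]
 [313.4834 208.1771]
 [326.7409 462.4749]
 [330.6753 237.8643]
 [313.4032 237.6952]
 [322.038  237.7797]]
delta cm [0.2172 0.0664 0.0302] turn 0.41078550840083583
```

View pics/w10.png

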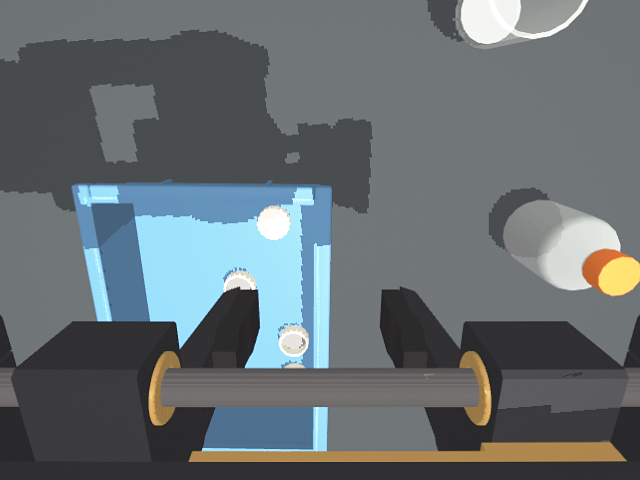

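Emit:
carry_out([
  [5,0.1,0,0,0.6],
  [9,0.1,0,0,0.6],
  [11.5,0.1,0,0,0.6],
  [12.6,0.1,0,0,0.6],
  [12.6,0.1,0,0,0.6],
])

```text
time: 9.55
position: [0.5999, 0.0766, 0.0375]
tcp_rot: [-0.473, -0.522, -0.476, 0.527]
wrist_force: [-0.8, -0.7, -0.7]
grip_width: 0.0529
```

Run:
```python
from st import *
f=grab_frame('wrist');cv2.imwrite('pics/w11.png',f[:,:,::-1])
```

```text
t 9.55 p [0.5999 0.0766 0.0375] yaw -5.699420250898406 grip 0.05288907327820149 F [-0.7782 -0.6771 -0.7134]
```

View pics/w11.png

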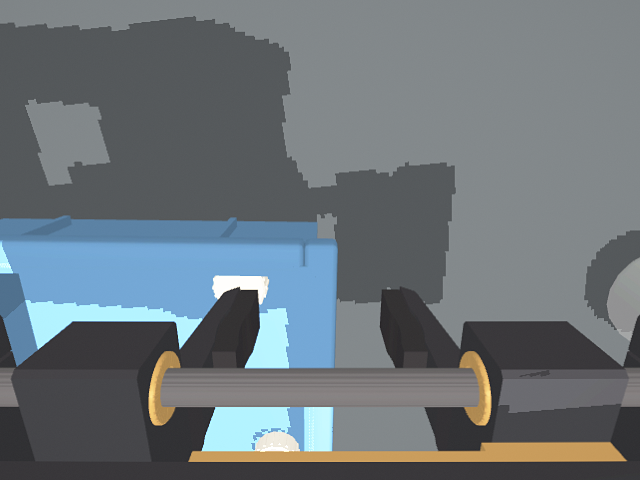

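Rim is between the fingers (rim u 305–335). Closing.

Emit:
carry_out([
  [0.1,0,0,0,0],
  [0.1,0,0,0,0],
  [0.1,0,0,0,0],
  [0.1,0,0,0,0],
  [0.1,0,0,0,0],
], squeeze=20)

```text
time: 10.22
position: [0.6001, 0.0769, 0.0372]
tcp_rot: [-0.474, -0.522, -0.475, 0.526]
wrist_force: [-0.3, 0.9, 1.5]
grip_width: 0.0118
```

Run:
```python
from st import *
f=grab_frame('wrist');cv2.imwrite('pics/w12.png',f[:,:,::-1])
```

```text
t 10.225 p [0.6001 0.0769 0.0372] yaw -5.712837371384422 grip 0.011819790122701457 F [-0.2666  0.9417  1.5471]
```

Emit:
carry_out([
  [-0.8,-0.1,0.1,0,0],
  [-1.6,-0.3,0.3,0,0],
  [-2.4,-0.5,0.5,0,0],
  [-3.2,-0.6,0.8,0,0],
  [-4.1,-0.9,1,0,0],
], squeeze=9)

```text
time: 10.9
position: [0.5904, 0.0676, 0.079]
tcp_rot: [-0.474, -0.522, -0.475, 0.526]
wrist_force: [0.5, 0.8, -3.6]
grip_width: 0.0121
```

```bash
cat > look.py <<'E'
from st import *
import sys
g=grab_frame('side');t=grab_frame('top')
o=np.zeros((420,800,3),np.uint8)
o[:,:400]=cv2.resize(g[170:330,270:422],(400,420),interpolation=cv2.INTER_CUBIC)
o[:,400:]=cv2.resize(t[225:351,260:380+20],(400,420)[:2],interpolation=cv2.INTER_CUBIC)
cv2.imwrite(sys.argv[1],o[:,:,::-1])
E
python3 look.py pics/l1.png
```

```text
t 10.9 p [0.5904 0.0676 0.079 ] yaw -5.720871684166505 grip 0.012140479130380216 F [ 0.5156  0.7574 -3.5921]
```

View pics/l1.png

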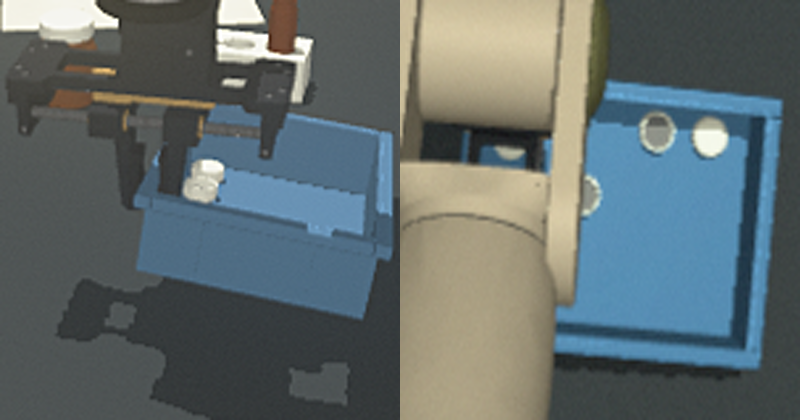

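Emit:
carry_out([
  [-0.8,-0.3,0.3,0,0],
  [-1.6,-0.6,0.6,0,0],
  [-2.4,-0.8,0.9,0,0],
  [-3.2,-1,1.2,0,0],
  [-3.2,-1,1.2,0,0],
])

```text
time: 11.62
position: [0.5797, 0.0565, 0.1123]
tcp_rot: [-0.474, -0.523, -0.474, 0.526]
wrist_force: [0.5, 0.6, -2.7]
grip_width: 0.0125
```

```bash
python3 look.py pics/l2.png
```

```text
t 11.625 p [0.5797 0.0565 0.1123] yaw -5.74327951276766 grip 0.012507487690436182 F [ 0.507   0.5577 -2.7358]
```

View pics/l2.png

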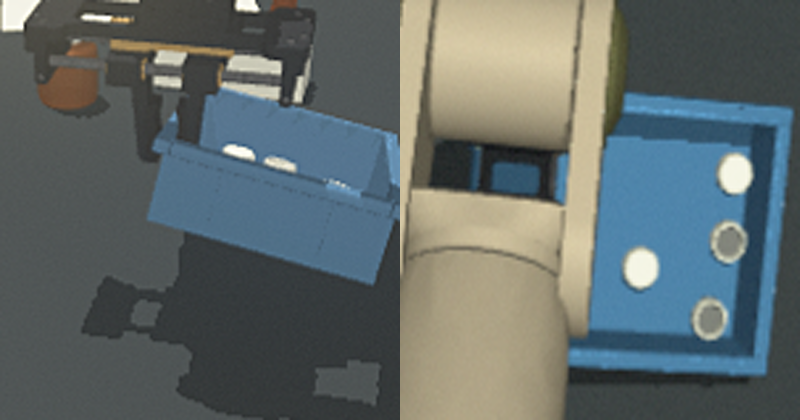

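Emit:
carry_out([
  [-0.9,-0.4,0.5,0,0],
  [-1.8,-0.8,1,0,0],
  [-2.7,-1.2,1.4,0,0],
  [-3.5,-1.6,1.9,0,0],
  [-4.3,-2,2.4,0,0],
])

```text
time: 12.35
position: [0.5571, 0.0346, 0.1553]
tcp_rot: [-0.474, -0.523, -0.475, 0.526]
wrist_force: [-0.1, 0.1, -2.6]
grip_width: 0.0137
```

Emit:
carry_out([
  [0,0,0,0,0],
  [0,0,0,0,0],
  [0,0,0,0,0],
  [0,0,0,0,0],
  [0,0,0,0,0],
])

```text
time: 12.98
position: [0.5572, 0.0347, 0.1552]
tcp_rot: [-0.474, -0.523, -0.475, 0.526]
wrist_force: [0.2, -0.2, -1.8]
grip_width: 0.0136
```

```bash
python3 look.py pics/l3.png
```

```text
t 12.975 p [0.5572 0.0347 0.1552] yaw -5.721432505146368 grip 0.013609383156161965 F [ 0.1679 -0.2062 -1.7715]
```

View pics/l3.png

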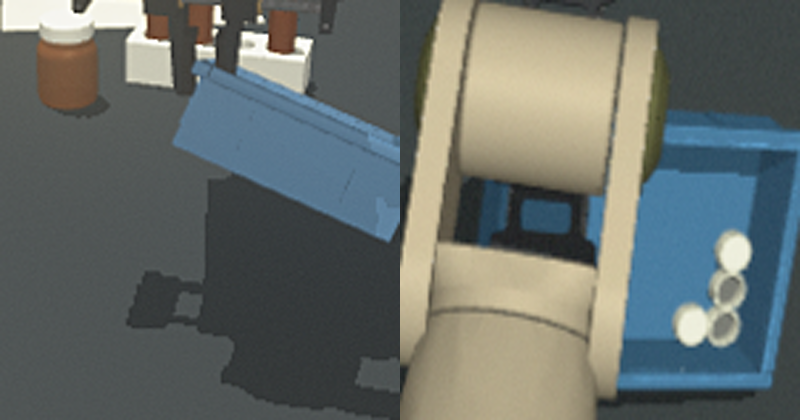

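Emit:
carry_out([
  [-0.8,-0.5,0.6,0,0],
  [-1.7,-1,1.2,0,0],
  [-2.2,-1.3,1.5,0,0],
  [-2.2,-1.3,1.5,0,0],
  [-2.2,-1.3,1.5,0,0],
])

```text
time: 13.7
position: [0.543, 0.0212, 0.1775]
tcp_rot: [-0.474, -0.523, -0.475, 0.526]
wrist_force: [0.1, 1.1, -2.0]
grip_width: 0.0139
```

Emit:
carry_out([
  [0,0,0,0,0],
  [0,0,0,0,0],
  [0,0,0,0,0],
  [0,0,0,0,0],
  [0,0,0,0,0],
])

```text
time: 14.32
position: [0.543, 0.0212, 0.1775]
tcp_rot: [-0.474, -0.523, -0.475, 0.526]
wrist_force: [0.9, 0.8, -2.0]
grip_width: 0.0135
```

Run:
```python
from st import *
g=grab_frame('side');t=grab_frame('top')
cv2.imwrite('pics/sf.png',g[:,:,::-1]);cv2.imwrite('pics/tf.png',t[:,:,::-1])
cv2.imwrite('pics/tfz.png',cv2.resize(t[245:355,280:410],(780,600)[:2] if 0 else (709,600),interpolation=cv2.INTER_CUBIC)[:,:,::-1])
```

```text
t 14.325 p [0.543  0.0212 0.1775] yaw -5.728574004484256 grip 0.013499887452577628 F [ 0.9282  0.794  -2.0236]
```

View pics/tfz.png

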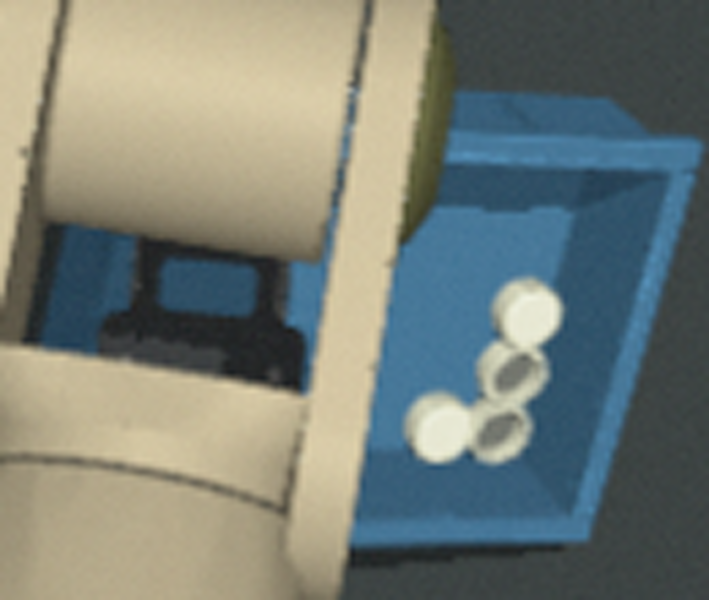

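View pics/sf.png

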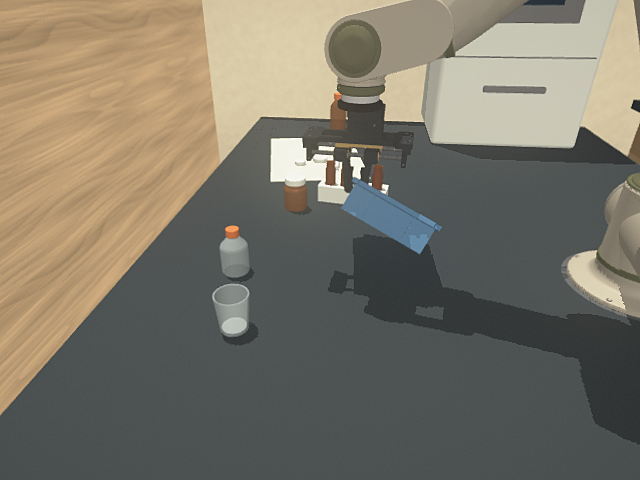

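Run:
```python
from st import *
from scipy.optimize import least_squares
T=cam('top');k=5.4545;f=lambda x,y:((x+.5)/k-.5+280,(y+.5)/k-.5+245)
nr,fr=f(592,541),f(702,143); cw=f(530,457)
G=s['position']+[0,0,.019]
M0=lambda v:R.from_rotvec(v[3:]).as_matrix()
L={'nr':(-.088,-.118,.06),'fr':(.088,-.118,.06),'c':(-.076,-.106,.004)}
def res(v):
    A=M0(v);w=lambda p:A@np.array(p)+v[:3]
    uv=proj(T,[w(L['nr']),w(L['fr']),w(L['c'])])
    return np.r_[(w((.082,.08,.055))-G)/.003,((uv-np.array([nr,fr,cw]))/1).ravel()]
r=least_squares(res,[.5,0,.05,-.3,-.2,-.1]);v=r.x;A=M0(v)
print('res',r.fun,'pos',v[:3],'tilt',np.arccos(A[2,2]))
for p in [(-.08,-.11,0),(.08,-.11,0),(-.08,.11,0),L['c']]: print(A@np.array(p)+v[:3])
n=A[:,2];o0=A@np.array([0,0,.016])+v[:3]
for uv in [f(530,312),f(513,370),f(499,428),f(441,428)]:
    o,d=ray(T,[uv]);d=d[0];P=o+d*(n@(o0-o))/(n@d);q=A.T@(P-v[:3]);print('cap tote',q,'dist corner',np.linalg.norm(q-[0,0,.012]-np.array(L['c'])))
```

```text
t 14.425 p [0.543  0.0212 0.1775] yaw -5.725522980686813 grip 0.014100922456348159 F [-0.0324  0.3087 -2.0444]
res [ 0.0553  0.7816 -0.2202  1.4145  1.0774  0.7513 -0.1748 -1.6753 -0.8934] pos [ 0.4914 -0.0119  0.0853] tilt 0.608164505068586
[ 0.416  -0.0948  0.0082]
[ 0.5593 -0.1289  0.0707]
[0.4236 0.1051 0.0998]
[ 0.418  -0.0934  0.0147]
cap tote [-0.0065 -0.0869  0.016 ] dist corner 0.07210585338630451
cap tote [-0.0322 -0.0858  0.016 ] dist corner 0.0482073446260269
cap tote [-0.0584 -0.086   0.016 ] dist corner 0.026691440177603963
cap tote [-0.0584 -0.06    0.016 ] dist corner 0.049291408710247155
```

Run:
```python
from st import *
g=grab_frame('side');cv2.imwrite('pics/s20.png',cv2.resize(g[150:215,310:400],(800,578),interpolation=cv2.INTER_CUBIC)[:,:,::-1])
```

```text
t 14.425 p [0.543  0.0212 0.1775] yaw -5.725522980686813 grip 0.014100922456348159 F [-0.0324  0.3087 -2.0444]
```

View pics/s20.png

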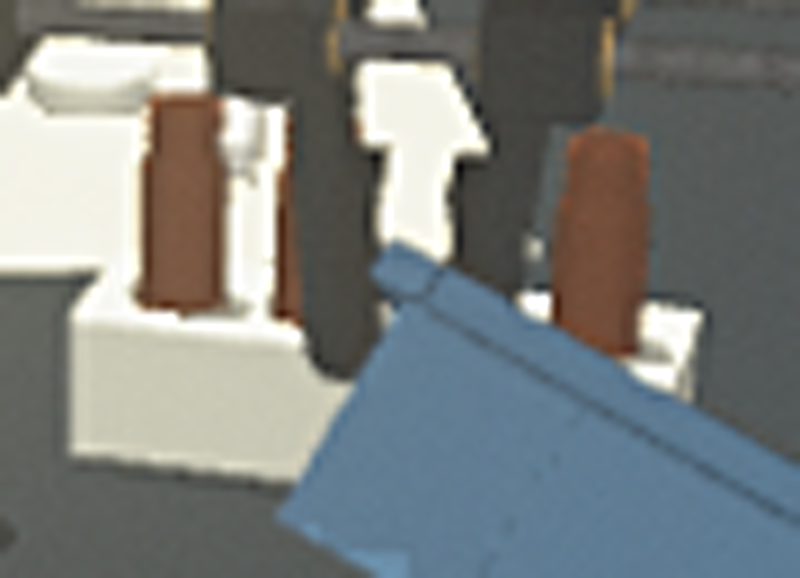

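The side view shows the vial still upright in the first hole, the racked vials in place and the tote pinched by its rim. I'm handing in.

```bash
python3 -c "
from rig import *
print(hand_in())"
```

```text
the job is handed in; nothing more can be done
None
```

I put the loose vial in the rack hole nearest the robot and let go of it. I then pinched the tote's far rim near its left corner and tilted it until all four caps sat in the near-right corner, which is the rack side. The job was handed in at about 14.4 s, with the gripper still holding the tote.

Last checks before handing in:
- **Vial:** it stands upright and about as deep in the hole as the racked vials beside it. The wrist force was near zero after release.
- **Tote:** the fitted tilt is about 0.61 rad. The inner low corner came out about 15 mm above the bench (limit 30 mm). The gripper carries about 2 N, roughly half the weight, so the low corner is resting on the bench.
- **Caps:** all four are packed together, an estimated 27 to 72 mm from the corner (limit 85 mm).
- **Bystanders:** the jar, bottle, beaker and racked vials look unmoved in the side view. One racked vial was partly hidden behind a finger in the last picture.

**Disagreement:** the wrist camera read about 2 mm sideways of the fixed cameras. I corrected for it when inserting the vial. The tote fit also puts the outer low corner about 8 mm off the bench, which doesn't match the force reading; I put that down to measurement error.

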